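# Bring the orange-lidded jar to the front of the sprung carousel and hold it

### The job

Turn the spring-return jar carousel the way that brings the orange-lidded jar round to the yellow pointer at the front, until you feel it come up against its stop, and hold it there: it swings back if let go, so finish while still holding the carousel itself still against the stop. All jars stay standing in their sockets, and the other things on the bench are left alone.

Things in the scene. Friction and masses are not known exactly. Their poses are not given: they have to be found in the camera images.
- station: round grey base, 300 mm across, 20 mm high, fixed to the bench; carries an aluminium carousel disc (268 mm across, top 33 mm up, five sockets 85 mm from the axis, hub 62 mm up). Origin: on the vertical turning axis at bench level. Its front is its own -x side, where a yellow pointer sticks out (tip about 194 mm from the axis); at yaw 0 the front faces the robot. z up.
- carousel (a joint): carousel angle, rad, counterclockwise from above positive. Rests at 0; hard stops at +1.257 and -1.257 (72 deg). A return spring (0.25 N m/rad: 2.7 N at the handle near a stop) swings it back to 0 when let go. The + stop brings to the front the jar that starts on the station's +y side of the front; the - stop the one on its -y side.
- handle (a point): point on the carousel's handle, an upright black round post 20 mm thick, 115 mm from the turning axis; it turns with the carousel and stands at the front when the joint is 0. The black part spans 74 to 134 mm above the bench (below it a 14 mm steel rod); this point is on its axis, 110 mm up. Jar lids are lower (95 mm): a gripper can pass over them.
- front (a point): point on the base's frame at the front, in line with the yellow pointer: 85 mm from the turning axis, 33 mm above the bench. A jar that faces front stands here.
- jar_orange: the wanted jar: orange lid, grey jar, 50 mm across, 62 mm tall, standing loose in a carousel socket (ring 14 mm high, 3 mm play around). It starts in one of the two sockets 72 degrees to either side of the front. Origin: centre of its underside, z up.
- jar_blue: another jar of the same size with a blue lid, in another socket of the carousel; stays there. Origin: centre of its underside, z up.
- jar_white: another jar of the same size with a white lid, in another socket of the carousel; stays there. Origin: centre of its underside, z up.
- jar_black: another jar of the same size with a black lid, in another socket of the carousel; stays there. Origin: centre of its underside, z up.
- jar_green: another jar of the same size with a green lid, in another socket of the carousel; stays there. Origin: centre of its underside, z up.
- epoxy_can: bystander on the bench: steel can, 90 mm across, 115 mm tall; leave alone. Origin: centre of its underside.
- mixing_cup: bystander on the bench: white plastic cup, 76 mm across, 85 mm tall; leave alone. Origin: centre of its underside.
- tape_roll: bystander on the bench: yellow tape roll lying flat, 96 mm across, 24 mm high; leave alone. Origin: centre of its underside.
- brush: bystander on the bench: small brush lying flat; leave alone. Origin: centre of its underside.

How it is judged:
By the outcome, as a careful person would: the job done as asked, in the order asked, and still so for the second after the job is handed in, while the arm keeps its last pose, push and grip.
It also fails if it takes over 38 s, if anything falls off the work surface, if the arm or the gripper's body presses on something with over 40 N, if the wrist force passes 120 N, or if a joint passes its speed limit or range.

### The arm

A 6-joint arm with a two-finger parallel gripper is mounted at the origin on the work surface. World frame = base frame: x ahead of the robot, y to its left, z up, the work surface at z = 0. Lengths are in m, angles in rad, forces in N, time in s.
With the tool pointing down it reaches from about 0.225 to 0.875 m from the base axis. Payload 3.4 kg.
Tool frame: the origin (TCP) lies at the very end of the fingers, on their centre line; the grasp point (between the pads) lies behind it (manip.grasp_offset is the z of the grasp point in the tool frame, in m); z points along the fingers, y is the line along which they close (so a half turn about z gives the same grasp; the last joint's range is limited). The gripper opens to 85 mm and grips with 20 to 120 N. Pads are 22 mm wide; open, the fingers measure 114 mm over their backs; the gripper's body (76 mm by 85 mm) begins 54 mm behind the grasp point. The pads swing forward as they close: fully open they stand 13 mm farther back than shut.
Start: joints at [1.18, 0.276, 1.505, -0, 1.361, -0.121], TCP at [0.153, 0.554, 0.231] pointing down, gripper open.
Joint ranges: [-2.89, 2.89], [-0.75, 2.08], [0.22, 2.7], [-1.18, 4.32], [0.11, 2.71], [-2.7, 2.7]. Speed limits (rad/s): [2.57, 2.57, 3.14, 3.14, 3.14, 3.14].

### API

Orientations are given as a unit quaternion [w, x, y, z].
In Python, from rig import manip gives the robot as it stands.
- The arm moves only by the shell command python3 -m pendant 'ROWS' [FORCE]. ROWS is JSON, a list of rows, each an object of numbers: "dx", "dy", "dz": the shift along the tool's x, y, z in m; "rx", "ry", "rz": the turn, a rotation vector about the tool's x, y, z in degrees; "hand": the finger opening in m, from 0 to 0.0854. In form: [{"dx": .., "dy": .., "dz": .., "rx": .., "ry": .., "rz": .., "hand": ..}, ...]. A call has 1 to 12 rows; each row shifts and turns the commanded pose from where the row before left it, along the tool's axes as they then stand; what a row does not reach is not made up. A row lasts 1/12 s, in which the tool goes at most 41.7 mm and 7.16 degrees, less where a joint would pass 70% of its speed; a pose out of reach is approached as far as the arm can. A call is refused whole if a number of a shift passes 0.0417 or a number of a turn 7.16, either way. A call with a gripper value outside its range is refused whole. The fingers move at their own pace and stop on an object; FORCE is the grip in N (left out, the last holds). Time passes only in rows, so rows that do not move let the fingers close. It gives the time, the measured TCP pose, the force, the opening and the grip force at its end, in the units of the state.
- manip.get_state(): the state, without advancing time (a new reading comes with each control period).
- manip.get_image(name): name is "scene" or "top"; returns a dict with "frame" (480x640x3 uint8, red, green, blue), "fx", "fy", "cx", "cy" (pixels), "position" and "attitude" of the camera in the world. Camera axes: x right, y up, looking along -z (the intrinsics and any distortion apply to the point x, -y, -z); pixel columns grow to the right and rows downward; lengths in m; the calibration is good to about 2 mm. A picture is of the moment at which its call begins. There is no depth.
- manip.sign_off(): hands the job in; it is judged then, once.
The state is a dict: "clock": time; "qpos": joint angles; "qd": joint speeds; "effort": joint torques, N m; "position": TCP position; "ee_rot": TCP orientation; "contact_force": force on the tool from outside, world axes, zero at the start; "moment": the same for the moment, N m; "width": finger opening in m; "gripper_force": force on a finger pad.
Only numpy, scipy, OpenCV 4.12 (cv2) and the standard library are available. Lean on these libraries where they do the work, as an engineer would, in place of code of your own. Each camera call takes 0.05 s, during which the arm holds its last target. There are 200 camera calls.

## Working session

There is one attempt and no reset: what is moved stays moved. The work goes in short steps, Python scripts to look and compute and a shell command to move; the robot and the scene stay as the last step left them, time stands still between calls to the robot, and variables do not carry over. Pictures are saved under pics/ and viewed, at most 10 in all, crops included, and the job is handed in when it is done.

```bash
ls; mkdir -p pics; python3 - <<'E'
from rig import manip
import cv2
print(manip.get_state(), manip.grasp_offset)
for n in ("scene","top"):
    i=manip.get_image(n); cv2.imwrite(f"pics/{n}0.png",i["frame"][...,::-1]); print({k:v for k,v in i.items() if k!="frame"})
E
```

```text
pics
{'clock': 0.0, 'qpos': array([ 1.18001680e+00,  2.76593662e-01,  1.50616420e+00, -1.07211349e-05,
        1.36070938e+00, -1.21002421e-01]), 'qd': array([ 0.00054432,  0.00031074, -0.00010288,  0.00018116, -0.00075233,
       -0.0005744 ]), 'effort': array([-4.33596806e-04, -4.16776729e+01, -2.45804715e+01, -3.93834580e-04,
        1.10751728e-02, -3.09984239e-05]), 'position': array([0.15304684, 0.55368873, 0.23042811]), 'ee_rot': array([-2.32164986e-04,  1.34478705e-01,  9.90916040e-01, -9.08100110e-04]), 'contact_force': array([-0.79888782,  0.50131364, -0.03179656]), 'moment': array([-0.0163029 ,  0.01813012,  0.05164846]), 'gripper_force': 0.0, 'width': 0.0853974212825802} -0.0187
{'fx': 518.2797516323806, 'fy': 518.2797516323806, 'cx': 325.9689161030027, 'cy': 241.66085640862764, 'position': array([ 1.21702893, -0.58573632,  1.13619174]), 'attitude': array([0.85409961, 0.30863073, 0.14452359, 0.39290438])}
{'fx': 445.2543746804688, 'fy': 445.2543746804688, 'cx': 319.42089443047195, 'cy': 239.89669375843408, 'position': array([0.42529261, 0.01898786, 1.16896378]), 'attitude': array([-0.70083941, -0.03039104,  0.03732672,  0.71169321])}
```

View pics/scene0.png

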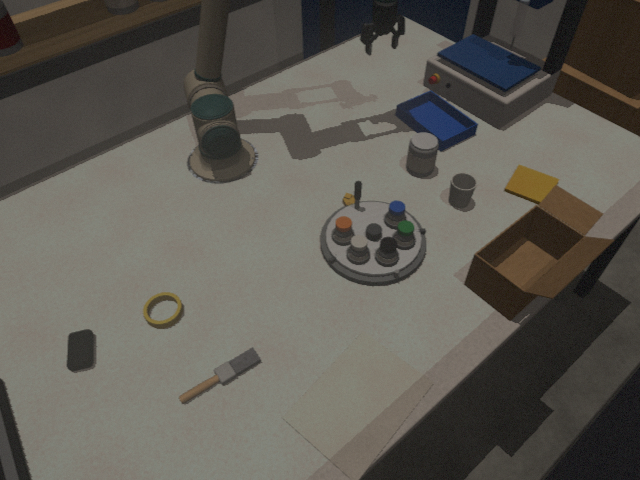

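View pics/top0.png

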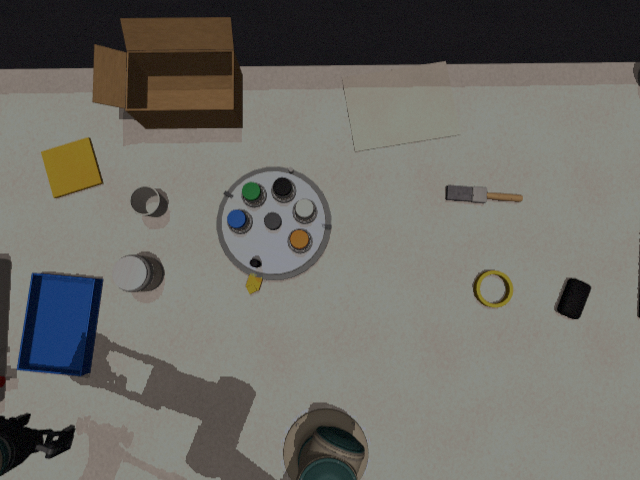

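The top view shows the hub at (273,221), the handle at (256,263), the pointer tip at (252,290), the orange jar at (299,240) and the blue jar at (237,219). In the scene view the handle top is at (358,183) and the hub at (374,232). Orange is on the station's -y side, so I need the - stop, which is clockwise from above. I'll take close crops to get precise pixels.

```bash
python3 - <<'E'
import cv2,numpy as np
a=cv2.imread("pics/scene0.png")[165:290,310:440]; b=cv2.imread("pics/top0.png")[160:300,205:340]
f=lambda m:cv2.convertScaleAbs(cv2.resize(m,(400,400*m.shape[0]//m.shape[1]),interpolation=cv2.INTER_CUBIC),alpha=1.5)
A,B=f(a),f(b); H=max(len(A),len(B)); c=np.zeros((H,800,3),np.uint8); c[:len(A),:400]=A; c[:len(B),400:]=B
cv2.imwrite("pics/crop.png",c)
for n in("scene0","top0"):
    m=cv2.imread(f"pics/{n}.png"); h=cv2.cvtColor(m,cv2.COLOR_BGR2HSV)
    for nm,lo,hi in(("orange",(5,150,80),(16,255,255)),("blue",(105,150,60),(125,255,255)),("green",(50,120,40),(85,255,255)),("yellow",(17,150,100),(32,255,255))):
        k=cv2.inRange(h,lo,hi); r=np.zeros_like(k)
        if n=="scene0": r[165:290,310:440]=1
        else: r[160:300,205:340]=1
        N,_,s,ce=cv2.connectedComponentsWithStats(k*r)
        j=1+np.argmax(s[1:,4]) if N>1 else 0
        print(n,nm,s[j],ce[j].round(1))
E
```

```text
scene0 orange [336 218  15  10 105] [343.4 222.6]
scene0 blue [401 204   3   2   3] [402.  204.7]
scene0 green [405 225   2   2   2] [405.5 225.5]
scene0 yellow [352 200   2   3   3] [352.7 201. ]
top0 orange [290 230  17  11  41] [296.1 233.3]
top0 blue [228 210  17  18 251] [236.1 218.6]
top0 green [242 183  18  17 248] [250.8 191. ]
top0 yellow [246 275  16  19 200] [253.1 283.5]
```

View pics/crop.png

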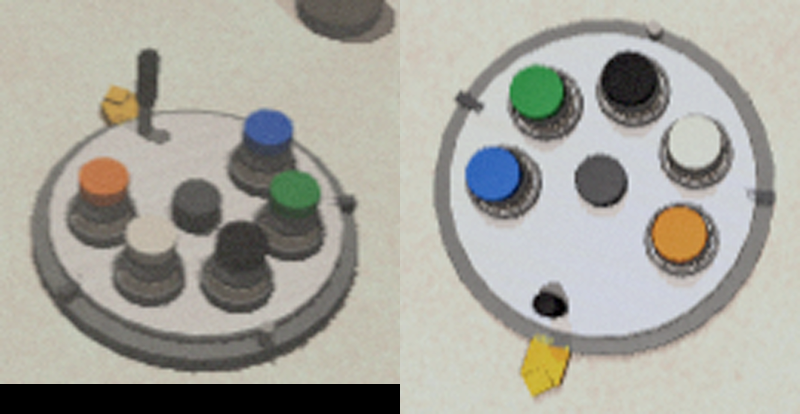

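The crop shows all five lids, the hub and the black post clearly. In full-image pixels the post top is at scene (358.1,182.5) and top (254.9,263.3). The hub top is at scene (373.7,227.4) and top (272.8,221.1). I'll triangulate.

```bash
cat > h.py <<'E'
import numpy as np
from scipy.spatial.transform import Rotation as R
C={"s":(518.28,325.969,241.661,[1.21702893,-0.58573632,1.13619174],[0.85409961,0.30863073,0.14452359,0.39290438]),
"t":(445.254,319.421,239.897,[0.42529261,0.01898786,1.16896378],[-0.70083941,-0.03039104,0.03732672,0.71169321])}
def ray(c,u,v):
    f,cx,cy,p,q=C[c]; d=R.from_quat(q,scalar_first=True).apply([(u-cx)/f,-(v-cy)/f,-1]); return np.array(p),d/np.linalg.norm(d)
def tri(s,t):
    A=[];b=[]
    for c,uv in(("s",s),("t",t)):
        p,d=ray(c,*uv); M=np.eye(3)-np.outer(d,d); A.append(M); b.append(M@p)
    x,r,*_=np.linalg.lstsq(np.vstack(A),np.hstack(b),rcond=None); return x,r**.5
def atz(c,uv,z):
    p,d=ray(c,*uv); return p+d*(z-p[2])/d[2]
E
python3 - <<'E'
from h import *
P=dict(hub=((373.7,227.4),(272.8,221.1),.062),handle=((358.1,182.5),(254.9,263.3),.134),orange=((343.8,221.5),(299.2,239),.095),blue=((397.1,206),(236.7,218.7),.095),green=((405.9,225.1),(251.2,190.7),.095),black=((388.6,242.3),(282.3,186),.095),white=((358.7,241.4),(304.6,207.9),.095))
T={}
for k,(s,t,z) in P.items():
    x,r=tri(s,t); T[k]=(atz("t",t,z)+atz("s",s,z))/2; print(k,x.round(4),r.round(4),atz("t",t,z).round(4),atz("s",s,z).round(4))
ax=T["hub"][:2]; jm=np.mean([T[k][:2] for k in("orange","blue","green","black","white")],0); print("axis",ax,"jars mean",jm)
for k in T:
    d=T[k][:2]-jm; print(k,np.hypot(*d).round(4),np.degrees(np.arctan2(d[1],d[0])).round(1))
p=atz("t",(248.9,292.3),.02)[:2]-jm; print("ptr",np.hypot(*p),np.degrees(np.arctan2(p[1],p[0])))
for k,s,t,z in(("can",(424,141),(132,273),.115),("cup",(462,182),(145,201),.085)): print(k,tri(s,t),atz("t",t,z))
E
```

```text
hub [0.5807 0.1236 0.065 ] [0.001] [0.5806 0.1233 0.062 ] [0.5792 0.1263 0.062 ]
handle [0.4732 0.1596 0.1346] [0.0019] [0.4724 0.1586 0.134 ] [0.4734 0.1613 0.134 ]
orange [0.5314 0.0568 0.0963] [0.0005] [0.5313 0.0566 0.095 ] [0.5308 0.0579 0.095 ]
blue [0.5835 0.2083 0.0946] [0.0007] [0.5832 0.2078 0.095 ] [0.584  0.2085 0.095 ]
green [0.6512 0.1723 0.0989] [0.0006] [0.6518 0.1726 0.095 ] [0.6493 0.1756 0.095 ]
black [0.6623 0.0966 0.0965] [0.0004] [0.6624 0.0965 0.095 ] [0.6617 0.0978 0.095 ]
white [0.6075 0.0423 0.0929] [0.0005] [0.6074 0.0425 0.095 ] [0.6085 0.0407 0.095 ]
axis [0.57993565 0.12479401] jars mean [0.6070258  0.11565792]
hub 0.0286 161.4
handle 0.1413 161.7
orange 0.0958 -142.4
blue 0.0954 104.2
green 0.0728 53.3
black 0.058 -18.6
white 0.074 -89.3
ptr 0.21642974705893653 160.05996667067893
can (array([0.45572101, 0.45139893, 0.11438952]), array([0.00200107])) [0.45486269 0.44991029 0.115     ]
cup (array([0.63156236, 0.43485339, 0.08062224]), array([0.00237625])) [0.6318051  0.43464569 0.085     ]
```

Station axis is about (0.581, 0.124) and the front is at about 162°. The handle is at (0.472, 0.160), so the - turn moves it toward world (0.31, 0.95). The tool's y axis is nearly on that tangent already. I'll move over the handle at the current height.

```bash
python3 -m pendant '[{"rz":2.6},{"dx":-0.012,"dy":-0.008},{"dx":-0.021,"dy":-0.0135},{"dx":-0.021,"dy":-0.0135},{"dx":-0.021,"dy":-0.0135},{"dx":-0.021,"dy":-0.0135},{"dx":-0.021,"dy":-0.0135},{"dx":-0.021,"dy":-0.0135},{"dx":-0.021,"dy":-0.0135},{"dx":-0.021,"dy":-0.0135},{"dx":-0.021,"dy":-0.0135},{"dx":-0.012,"dy":-0.008}]' 40
python3 -m pendant '[{"dx":-0.012,"dy":-0.008},{"dx":-0.021,"dy":-0.0135},{"dx":-0.021,"dy":-0.0135},{"dx":-0.021,"dy":-0.0135},{"dx":-0.021,"dy":-0.0135},{"dx":-0.021,"dy":-0.0135},{"dx":-0.021,"dy":-0.0135},{"dx":-0.021,"dy":-0.0135},{"dx":-0.021,"dy":-0.0135},{"dx":-0.012,"dy":-0.008},{},{}]'
python3 - <<'E'
from rig import manip
from h import *
s=manip.get_state(); M=R.from_quat(s["ee_rot"],scalar_first=True).as_matrix(); print(M.round(3)); print("to go",M.T@(np.array([.4722,.160,.103])-s["position"]))
E
```

```text
[[-0.964  0.267 -0.001]
 [ 0.267  0.964 -0.002]
 [ 0.    -0.002 -1.   ]]
to go [-0.41258026 -0.29423865  0.12790404]invalid input
invalid input
```

The calls were refused, probably because every key is required. I'll test that with one row.

```bash
python3 -m pendant '[{"dx":0,"dy":0,"dz":0,"rx":0,"ry":0,"rz":2.6,"hand":0.085}]' 40
```

```text
clock: 0.18
position: [0.1531, 0.5539, 0.2307]
ee_rot: [-0.0, 0.157, 0.988, -0.001]
contact_force: [0.1, 0.0, 0.3]
width: 0.0849
gripper_force: 0.0
```

```bash
python3 -m pendant '[{"dx":-0.012,"dy":-0.008,"dz":0,"rx":0,"ry":0,"rz":0,"hand":0.085},{"dx":-0.021,"dy":-0.0137,"dz":0,"rx":0,"ry":0,"rz":0,"hand":0.085},{"dx":-0.021,"dy":-0.0137,"dz":0,"rx":0,"ry":0,"rz":0,"hand":0.085},{"dx":-0.021,"dy":-0.0137,"dz":0,"rx":0,"ry":0,"rz":0,"hand":0.085},{"dx":-0.021,"dy":-0.0137,"dz":0,"rx":0,"ry":0,"rz":0,"hand":0.085},{"dx":-0.021,"dy":-0.0137,"dz":0,"rx":0,"ry":0,"rz":0,"hand":0.085},{"dx":-0.021,"dy":-0.0137,"dz":0,"rx":0,"ry":0,"rz":0,"hand":0.085},{"dx":-0.021,"dy":-0.0137,"dz":0,"rx":0,"ry":0,"rz":0,"hand":0.085},{"dx":-0.021,"dy":-0.0137,"dz":0,"rx":0,"ry":0,"rz":0,"hand":0.085},{"dx":-0.021,"dy":-0.0137,"dz":0,"rx":0,"ry":0,"rz":0,"hand":0.085}]' 40
python3 -m pendant '[{"dx":-0.021,"dy":-0.0137,"dz":0,"rx":0,"ry":0,"rz":0,"hand":0.085},{"dx":-0.021,"dy":-0.0137,"dz":0,"rx":0,"ry":0,"rz":0,"hand":0.085},{"dx":-0.021,"dy":-0.0137,"dz":0,"rx":0,"ry":0,"rz":0,"hand":0.085},{"dx":-0.021,"dy":-0.0137,"dz":0,"rx":0,"ry":0,"rz":0,"hand":0.085},{"dx":-0.021,"dy":-0.0137,"dz":0,"rx":0,"ry":0,"rz":0,"hand":0.085},{"dx":-0.021,"dy":-0.0137,"dz":0,"rx":0,"ry":0,"rz":0,"hand":0.085},{"dx":-0.021,"dy":-0.0137,"dz":0,"rx":0,"ry":0,"rz":0,"hand":0.085},{"dx":-0.021,"dy":-0.0137,"dz":0,"rx":0,"ry":0,"rz":0,"hand":0.085},{"dx":-0.021,"dy":-0.0137,"dz":0,"rx":0,"ry":0,"rz":0,"hand":0.085},{"dx":-0.012,"dy":-0.008,"dz":0,"rx":0,"ry":0,"rz":0,"hand":0.085},{"dx":0,"dy":0,"dz":0,"rx":0,"ry":0,"rz":0,"hand":0.085}]'
cat > togo.py <<'E'
from rig import manip
from h import *
s=manip.get_state(); M=R.from_quat(s["ee_rot"],scalar_first=True).as_matrix(); print(M.round(3)); print("to go",M.T@(np.array([.4722,.160,.103])-s["position"]))
print(s["qpos"].round(3))
E
python3 togo.py
```

```text
clock: 1.02
position: [0.3042, 0.3649, 0.2311]
ee_rot: [0.0, 0.156, 0.988, -0.0]
contact_force: [0.7, -0.1, 0.4]
width: 0.0852
gripper_force: 0.0
clock: 1.93
position: [0.4556, 0.1769, 0.231]
ee_rot: [0.0, 0.158, 0.987, -0.001]
contact_force: [-0.0, 0.0, 0.2]
width: 0.0854
gripper_force: 0.0
[[-0.95   0.312  0.001]
 [ 0.312  0.95  -0.002]
 [-0.001 -0.002 -1.   ]]
to go [-0.0209406  -0.01064777  0.1280181 ]
[ 0.229  0.146  1.679 -0.002  1.317 -1.023]
```

```bash
python3 -m pendant '[{"dx":-0.0105,"dy":-0.0053,"dz":0,"rx":0,"ry":0,"rz":0,"hand":0.085},{"dx":-0.0105,"dy":-0.0053,"dz":0,"rx":0,"ry":0,"rz":0,"hand":0.085},{"dx":0,"dy":0,"dz":0.018,"rx":0,"ry":0,"rz":0,"hand":0.085},{"dx":0,"dy":0,"dz":0.02,"rx":0,"ry":0,"rz":0,"hand":0.085},{"dx":0,"dy":0,"dz":0.02,"rx":0,"ry":0,"rz":0,"hand":0.085},{"dx":0,"dy":0,"dz":0.02,"rx":0,"ry":0,"rz":0,"hand":0.085},{"dx":0,"dy":0,"dz":0.02,"rx":0,"ry":0,"rz":0,"hand":0.085},{"dx":0,"dy":0,"dz":0.02,"rx":0,"ry":0,"rz":0,"hand":0.085},{"dx":0,"dy":0,"dz":0.01,"rx":0,"ry":0,"rz":0,"hand":0.085},{"dx":0,"dy":0,"dz":0,"rx":0,"ry":0,"rz":0,"hand":0.085}]'
python3 togo.py; python3 - <<'E'
from rig import manip
import cv2
i=[cv2.convertScaleAbs(cv2.resize(manip.get_image(n)["frame"][y:y+140,x:x+140,::-1],(400,400)),alpha=1.5) for n,y,x in(("scene",145,290),("top",160,205))]
cv2.imwrite("pics/c2.png",cv2.hconcat(i))
E
```

```text
clock: 2.77
position: [0.469, 0.163, 0.1012]
ee_rot: [-0.002, 0.157, 0.988, -0.001]
contact_force: [-0.1, -0.0, -0.4]
width: 0.0853
gripper_force: 0.0
[[-0.951  0.309 -0.005]
 [ 0.309  0.951 -0.001]
 [ 0.004 -0.002 -1.   ]]
to go [-0.003928   -0.00188215 -0.00180569]
[ 0.194  0.275  1.863 -0.     1.009 -1.062]
```

View pics/c2.png

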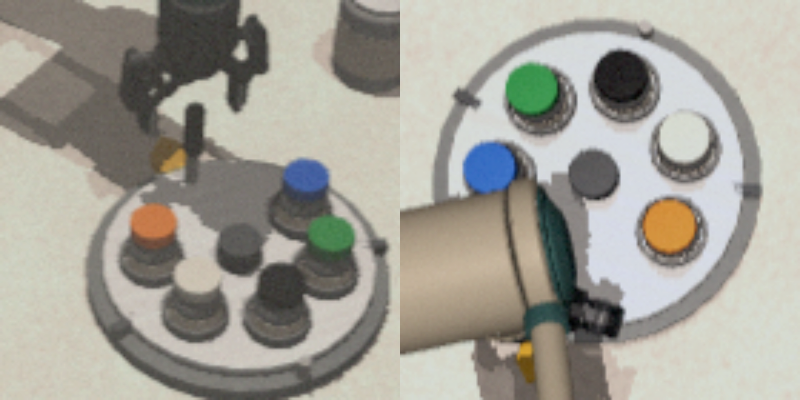

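The post stands between the open fingers (crop, 195,130), with the tips above the lids. I'll correct a few mm and close.

```bash
python3 -m pendant '[{"dx":-0.004,"dy":-0.002,"dz":-0.001,"rx":0,"ry":0,"rz":0,"hand":0.085},{"dx":0,"dy":0,"dz":0,"rx":0,"ry":0,"rz":0,"hand":0.04},{"dx":0,"dy":0,"dz":0,"rx":0,"ry":0,"rz":0,"hand":0.04},{"dx":0,"dy":0,"dz":0,"rx":0,"ry":0,"rz":0,"hand":0.03},{"dx":0,"dy":0,"dz":0,"rx":0,"ry":0,"rz":0,"hand":0.024},{"dx":0,"dy":0,"dz":0,"rx":0,"ry":0,"rz":0,"hand":0.01},{"dx":0,"dy":0,"dz":0,"rx":0,"ry":0,"rz":0,"hand":0.01},{"dx":0,"dy":0,"dz":0,"rx":0,"ry":0,"rz":0,"hand":0.01},{"dx":0,"dy":0,"dz":0,"rx":0,"ry":0,"rz":0,"hand":0.01},{"dx":0,"dy":0,"dz":0,"rx":0,"ry":0,"rz":0,"hand":0.01}]' 40; python3 togo.py
```

```text
clock: 3.7
position: [0.474, 0.1604, 0.1047]
ee_rot: [0.0, 0.157, 0.988, 0.0]
contact_force: [-2.1, 0.7, 5.2]
width: 0.0188
gripper_force: 39.1
[[-0.951  0.31   0.   ]
 [ 0.31   0.951  0.   ]
 [-0.     0.    -1.   ]]
to go [ 0.00160964 -0.00094779  0.00173056]
[ 0.187  0.273  1.855  0.     1.013 -1.069]
```

Gripped with 39 N. Now I'll follow the arc, turning the tool with the carousel (3° per row, chord 6 mm).

```bash
python3 -m pendant '[{"dx":0,"dy":0.002,"dz":0,"rx":0,"ry":0,"rz":1,"hand":0.01},{"dx":-0.0001,"dy":0.004,"dz":0,"rx":0,"ry":0,"rz":2,"hand":0.01},{"dx":-0.00016,"dy":0.006,"dz":0,"rx":0,"ry":0,"rz":3,"hand":0.01},{"dx":-0.00016,"dy":0.006,"dz":0,"rx":0,"ry":0,"rz":3,"hand":0.01},{"dx":-0.00016,"dy":0.006,"dz":0,"rx":0,"ry":0,"rz":3,"hand":0.01},{"dx":-0.00016,"dy":0.006,"dz":0,"rx":0,"ry":0,"rz":3,"hand":0.01},{"dx":-0.00016,"dy":0.006,"dz":0,"rx":0,"ry":0,"rz":3,"hand":0.01},{"dx":-0.00016,"dy":0.006,"dz":0,"rx":0,"ry":0,"rz":3,"hand":0.01},{"dx":-0.0001,"dy":0.004,"dz":0,"rx":0,"ry":0,"rz":2,"hand":0.01},{"dx":0,"dy":0.002,"dz":0,"rx":0,"ry":0,"rz":1,"hand":0.01}]'
cat > chk.py <<'E'
from rig import manip
from h import *
s=manip.get_state(); M=R.from_quat(s["ee_rot"],scalar_first=True).as_matrix(); d=s["position"][:2]-[.5805,.124]
print("tool yaw x",np.degrees(np.arctan2(M[1,0],M[0,0])),"pos ang",np.degrees(np.arctan2(d[1],d[0])),"r",np.hypot(*d),"F tool",(M.T@s["contact_force"]).round(2),"M",s["moment"].round(2),s["qpos"][5],s["width"],s["qd"].round(3))
E
python3 chk.py
```

```text
clock: 4.53
position: [0.4982, 0.2019, 0.1047]
ee_rot: [0.0, 0.359, 0.933, 0.0]
contact_force: [-1.7, 0.0, 5.7]
width: 0.0191
gripper_force: 39.4
tool yaw x 137.86948785616357 pos ang 136.57026924510922 r 0.11331697864215506 F tool [ 1.27 -1.14 -5.74] M [-0.02  0.22 -0.09] -0.5801157853344072 0.0190984727423931 [ 0.023  0.023 -0.039 -0.006  0.022  0.21 ]
```

```bash
python3 -m pendant '[{"dx":0,"dy":0.004,"dz":0,"rx":0,"ry":0,"rz":2,"hand":0.01},{"dx":-0.00016,"dy":0.006,"dz":0,"rx":0,"ry":0,"rz":3,"hand":0.01},{"dx":-0.00016,"dy":0.006,"dz":0,"rx":0,"ry":0,"rz":3,"hand":0.01},{"dx":-0.00016,"dy":0.006,"dz":0,"rx":0,"ry":0,"rz":3,"hand":0.01},{"dx":-0.00016,"dy":0.006,"dz":0,"rx":0,"ry":0,"rz":3,"hand":0.01},{"dx":-0.00016,"dy":0.006,"dz":0,"rx":0,"ry":0,"rz":3,"hand":0.01},{"dx":-0.00016,"dy":0.006,"dz":0,"rx":0,"ry":0,"rz":3,"hand":0.01},{"dx":-0.00016,"dy":0.006,"dz":0,"rx":0,"ry":0,"rz":3,"hand":0.01},{"dx":-0.00016,"dy":0.006,"dz":0,"rx":0,"ry":0,"rz":3,"hand":0.01},{"dx":-0.00016,"dy":0.006,"dz":0,"rx":0,"ry":0,"rz":3,"hand":0.01},{"dx":-0.00016,"dy":0.006,"dz":0,"rx":0,"ry":0,"rz":3,"hand":0.01},{"dx":-0.00016,"dy":0.004,"dz":0,"rx":0,"ry":0,"rz":2,"hand":0.01}]'; python3 chk.py
```

```text
clock: 5.53
position: [0.5556, 0.236, 0.1047]
ee_rot: [0.0, 0.617, 0.787, 0.0]
contact_force: [-1.6, -0.2, 5.2]
width: 0.0183
gripper_force: 39.4
tool yaw x 103.82103622392093 pos ang 102.50826597083213 r 0.11476121378858549 F tool [ 0.17 -1.64 -5.21] M [0.06 0.28 0.08] 0.0452315739015564 0.01830342764423817 [-0.004  0.059 -0.101  0.001  0.053  0.391]
```

About 58° turned. I'll approach the stop slowly.

```bash
python3 -m pendant '[{"dx":0,"dy":0.003,"dz":0,"rx":0,"ry":0,"rz":1.5,"hand":0.01},{"dx":-0.0001,"dy":0.003,"dz":0,"rx":0,"ry":0,"rz":1.5,"hand":0.01},{"dx":0,"dy":0.003,"dz":0,"rx":0,"ry":0,"rz":1.5,"hand":0.01},{"dx":-0.0001,"dy":0.003,"dz":0,"rx":0,"ry":0,"rz":1.5,"hand":0.01},{"dx":0,"dy":0.003,"dz":0,"rx":0,"ry":0,"rz":1.5,"hand":0.01},{"dx":-0.0001,"dy":0.003,"dz":0,"rx":0,"ry":0,"rz":1.5,"hand":0.01},{"dx":0,"dy":0.002,"dz":0,"rx":0,"ry":0,"rz":1,"hand":0.01},{"dx":0,"dy":0.001,"dz":0,"rx":0,"ry":0,"rz":0.5,"hand":0.01},{"dx":0,"dy":0,"dz":0,"rx":0,"ry":0,"rz":0,"hand":0.01}]'; python3 chk.py
```

```text
clock: 6.28
position: [0.5761, 0.2391, 0.1047]
ee_rot: [-0.0, 0.686, 0.728, 0.0]
contact_force: [-1.5, 0.3, 5.3]
width: 0.0191
gripper_force: 39.3
tool yaw x 93.42917953474237 pos ang 92.20054662255563 r 0.11523278276407396 F tool [ 0.35 -1.48 -5.34] M [0.09 0.27 0.06] 0.22183095778117787 0.01905211448085254 [ 0.    -0.002  0.005 -0.001  0.    -0.011]
```

```bash
python3 -m pendant '[{"dx":0,"dy":0.001,"dz":0,"rx":0,"ry":0,"rz":0.5,"hand":0.01},{"dx":0,"dy":0.001,"dz":0,"rx":0,"ry":0,"rz":0.5,"hand":0.01},{"dx":0,"dy":0,"dz":0,"rx":0,"ry":0,"rz":0,"hand":0.01}]'; python3 chk.py
```

```text
clock: 6.53
position: [0.5779, 0.2392, 0.1048]
ee_rot: [-0.0, 0.692, 0.722, 0.0]
contact_force: [-1.9, 0.8, 5.2]
width: 0.0187
gripper_force: 39.3
tool yaw x 92.4356452459569 pos ang 91.27073216595024 r 0.1152659590858647 F tool [ 0.86 -1.85 -5.21] M [0.02 0.27 0.02] 0.23854886612938378 0.018701570556580584 [ 0.     0.     0.003  0.003  0.    -0.006]
```

Nearly 70° with no stop yet. I'll keep stepping and watch the tangential force (tool y).

```bash
python3 -m pendant '[{"dx":0,"dy":0.001,"dz":0,"rx":0,"ry":0,"rz":0.5,"hand":0.01},{"dx":0,"dy":0.001,"dz":0,"rx":0,"ry":0,"rz":0.5,"hand":0.01},{"dx":0,"dy":0,"dz":0,"rx":0,"ry":0,"rz":0,"hand":0.01}]'; python3 chk.py
```

```text
clock: 6.78
position: [0.5799, 0.2393, 0.1047]
ee_rot: [-0.0, 0.698, 0.716, -0.0]
contact_force: [-1.3, 0.2, 5.4]
width: 0.0185
gripper_force: 39.3
tool yaw x 91.4361749446929 pos ang 90.28506637132433 r 0.11529593740217974 F tool [ 0.21 -1.31 -5.44] M [0.03 0.22 0.11] 0.2551936792941282 0.018528588764314798 [-0.001 -0.002  0.001 -0.001  0.001 -0.007]
```

```bash
python3 -m pendant '[{"dx":0,"dy":0.001,"dz":0,"rx":0,"ry":0,"rz":0.5,"hand":0.01},{"dx":0,"dy":0.001,"dz":0,"rx":0,"ry":0,"rz":0.5,"hand":0.01},{"dx":0,"dy":0,"dz":0,"rx":0,"ry":0,"rz":0,"hand":0.01}]'; python3 chk.py
```

```text
clock: 7.03
position: [0.5819, 0.2393, 0.1048]
ee_rot: [-0.0, 0.704, 0.71, -0.0]
contact_force: [-0.5, -0.9, 6.4]
width: 0.0193
gripper_force: 39.3
tool yaw x 90.43634233700486 pos ang 89.30119527343464 r 0.11534040392273162 F tool [-0.92 -0.53 -6.36] M [0.06 0.21 0.05] 0.2718090643765979 0.01929902434263319 [ 0.    -0.001 -0.     0.    -0.002 -0.008]
```

```bash
python3 -m pendant '[{"dx":0,"dy":0.001,"dz":0,"rx":0,"ry":0,"rz":0.5,"hand":0.01},{"dx":0,"dy":0.001,"dz":0,"rx":0,"ry":0,"rz":0.5,"hand":0.01},{"dx":0,"dy":0,"dz":0,"rx":0,"ry":0,"rz":0,"hand":0.01}]'; python3 chk.py; python3 - <<'E'
from rig import manip
import cv2
i=[cv2.convertScaleAbs(cv2.resize(manip.get_image(n)["frame"][y:y+140,x:x+140,::-1],(400,400)),alpha=1.5) for n,y,x in(("scene",155,300),("top",160,205))]
cv2.imwrite("pics/c3.png",cv2.hconcat(i))
E
```

```text
clock: 7.28
position: [0.5839, 0.2394, 0.1047]
ee_rot: [-0.0, 0.711, 0.704, -0.0]
contact_force: [-1.0, 0.3, 6.0]
width: 0.0188
gripper_force: 39.3
tool yaw x 89.43956569378715 pos ang 88.32216632731978 r 0.1154067317327794 F tool [ 0.31 -1.05 -6.04] M [0.08 0.26 0.07] 0.2883794711126776 0.018793651204873106 [-0.    -0.003  0.001 -0.001 -0.001 -0.009]
```

View pics/c3.png

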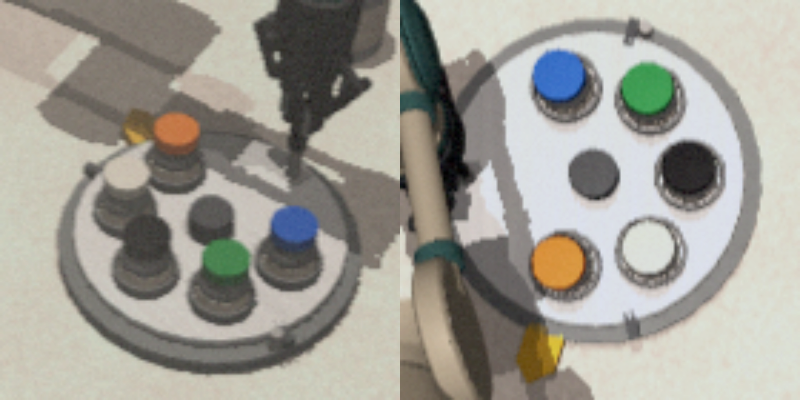

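Orange is now nearly at the pointer, and the moving tab (crop 632,30) is almost touching the fixed peg (648,30). All jars are standing. I'll keep stepping until the force rises.

```bash
python3 -m pendant '[{"dx":0,"dy":0.001,"dz":0,"rx":0,"ry":0,"rz":0.5,"hand":0.01},{"dx":0,"dy":0,"dz":0,"rx":0,"ry":0,"rz":0,"hand":0.01}]'; python3 chk.py
```

```text
clock: 7.55
position: [0.5847, 0.2393, 0.1047]
ee_rot: [-0.0, 0.714, 0.701, -0.0]
contact_force: [-2.0, 0.5, 5.3]
width: 0.0189
gripper_force: 39.4
tool yaw x 88.94800675669212 pos ang 87.92770201777893 r 0.11542158600159606 F tool [ 0.45 -1.98 -5.27] M [0.04 0.31 0.06] 0.29653300894740636 0.018861077682786564 [ 0.    -0.002  0.005  0.    -0.001 -0.005]
```

```bash
python3 -m pendant '[{"dx":0,"dy":0.001,"dz":0,"rx":0,"ry":0,"rz":0.5,"hand":0.01},{"dx":0,"dy":0,"dz":0,"rx":0,"ry":0,"rz":0,"hand":0.01}]'; python3 chk.py
```

```text
clock: 7.72
position: [0.5847, 0.2393, 0.1047]
ee_rot: [-0.001, 0.716, 0.698, -0.001]
contact_force: [-3.9, 0.5, 7.3]
width: 0.0188
gripper_force: 39.6
tool yaw x 88.47324706509248 pos ang 87.93516774060295 r 0.11539527698684593 F tool [ 0.41 -3.97 -7.25] M [0.09 0.51 0.26] 0.30439254354102285 0.01875204368665252 [ 0.002 -0.001  0.004 -0.002 -0.003 -0.006]
```

```bash
python3 -m pendant '[{"dx":0,"dy":0.001,"dz":0,"rx":0,"ry":0,"rz":0.5,"hand":0.01},{"dx":0,"dy":0,"dz":0,"rx":0,"ry":0,"rz":0,"hand":0.01}]'; python3 chk.py
```

```text
clock: 7.88
position: [0.5847, 0.2393, 0.1047]
ee_rot: [-0.001, 0.719, 0.695, -0.002]
contact_force: [-6.4, 1.2, 8.2]
width: 0.0185
gripper_force: 39.8
tool yaw x 88.00309548313163 pos ang 87.93236072340055 r 0.1153685125706174 F tool [ 1.   -6.5  -8.19] M [0.09 0.78 0.39] 0.31222372006171906 0.018524230398073684 [ 0.002 -0.001  0.002 -0.002 -0.004 -0.007]
```

The stop is reached: the position has stalled at 0.5847 and the force is climbing. I'll preload a little more, then hold.

```bash
python3 -m pendant '[{"dx":0,"dy":0.001,"dz":0,"rx":0,"ry":0,"rz":0,"hand":0.01},{"dx":0,"dy":0.001,"dz":0,"rx":0,"ry":0,"rz":0,"hand":0.01},{"dx":0,"dy":0,"dz":0,"rx":0,"ry":0,"rz":0,"hand":0.01},{"dx":0,"dy":0,"dz":0,"rx":0,"ry":0,"rz":0,"hand":0.01},{"dx":0,"dy":0,"dz":0,"rx":0,"ry":0,"rz":0,"hand":0.01},{"dx":0,"dy":0,"dz":0,"rx":0,"ry":0,"rz":0,"hand":0.01},{"dx":0,"dy":0,"dz":0,"rx":0,"ry":0,"rz":0,"hand":0.01},{"dx":0,"dy":0,"dz":0,"rx":0,"ry":0,"rz":0,"hand":0.01},{"dx":0,"dy":0,"dz":0,"rx":0,"ry":0,"rz":0,"hand":0.01}]'; python3 chk.py; python3 - <<'E'
from rig import manip
import cv2
i=[cv2.convertScaleAbs(cv2.resize(manip.get_image(n)["frame"][y:y+140,x:x+140,::-1],(400,400)),alpha=1.5) for n,y,x in(("scene",155,300),("top",160,205))]
cv2.imwrite("pics/c4.png",cv2.hconcat(i))
E
```

```text
clock: 8.63
position: [0.5846, 0.2393, 0.1047]
ee_rot: [-0.003, 0.719, 0.695, -0.003]
contact_force: [-10.0, 0.2, 11.5]
width: 0.0186
gripper_force: 40.2
tool yaw x 88.02736661298063 pos ang 87.94654177393645 r 0.11540927452070626 F tool [ -0.12 -10.1  -11.42] M [0.12 1.19 0.39] 0.3109786726762141 0.018625606226497178 [-0.001 -0.    -0.001  0.002  0.002 -0.002]
```

View pics/c4.png

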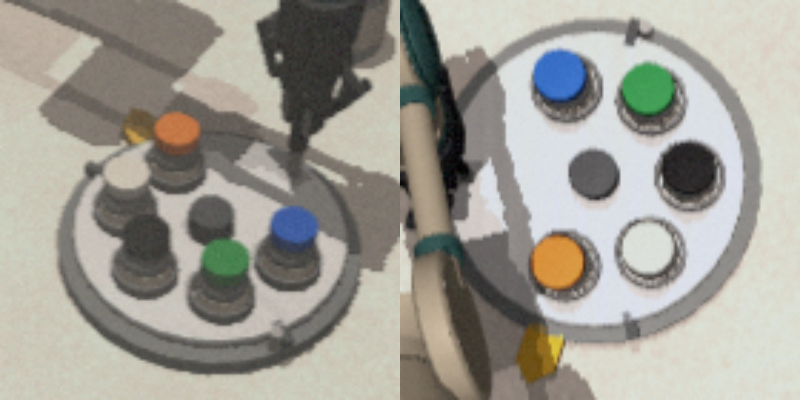

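The orange jar stands at the yellow pointer (top crop 557,262), the tab is against the peg (632,30), and all five jars are upright. The hold is steady at 10 N.

```bash
python3 -c "
from rig import manip
print(manip.sign_off())"
```

```text
the job is handed in; nothing more can be done
None
```

I turned the carousel clockwise to its - stop, which puts the orange-lidded jar at the yellow pointer; I handed in at about 8.7 s with the handle still gripped and pressed steadily against the stop at about 10 N, all five jars upright.

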